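Find the released hatch of the connection box and open it

ROBOT

A 7-joint arm with a two-finger parallel gripper is mounted at the origin on a cart in front of the work surface, level with it; the furniture and walls round the work are solid. World frame = base frame: x ahead of the robot, y to its left, z up, the work surface at z = 0. Lengths are in m, angles in rad, forces in N, time in s.
With the tool pointing down it reaches from about 0.425 to 0.95 m from the base axis. Payload 16.7 kg.
Tool frame: the origin (TCP) lies between the finger pads; the fingertips stand 11 mm ahead of it and the grasp point (between the pads) lies 8 mm behind it (nose_length is the distance from the TCP to the fingertips, in m); z points along the fingers, y is the line along which they close (so a half turn about z gives the same grasp; the last joint's range is limited). The gripper opens to 94 mm and grips with 3 to 60 N. Pads are 16 mm wide; open, the fingers measure 119 mm over their backs; the gripper's body (75 mm by 177 mm) begins 78 mm behind the grasp point.
Start: joints at [-1.456, 0.426, 0.074, 1.606, -0.034, 1.111, -0.067], TCP at [0.176, 0.652, 0.216] pointing down, gripper open.
Joint ranges: [-2.85, 2.85], [-0.5, 2.14], [-1.23, 1.37], [0.21, 2.46], [-1.02, 4.16], [0.16, 2.05], [-2.73, 2.73]. Speed limits (rad/s): [1.89, 1.89, 2.39, 2.39, 3.01, 3.01, 3.01].

INTERFACE

Orientations are given as a unit quaternion [w, x, y, z].
In Python, from cell import state, grab_frame, job_done, nose_length gives the robot as it stands.
- The arm moves only by the tool play_rows, never from a script. Its argument "moves" is a list that holds one entry, the list of rows, each a list of 7 numbers: the opening, from 0 (shut) to 1 (fully open), then the shift along the tool's x, y, z in m, then the turn, a rotation vector about the tool's x, y, z in rad. In form: [[[grip, dx, dy, dz, rx, ry, rz], ...]]. A call has 1 to 5 rows; each row is the pose to reach, as a shift and turn from the pose commanded when the call began, along the tool's axes at that moment; what a row does not reach only later rows make up. A row lasts 1/12 s, in which the tool goes at most 41.7 mm and 7.16 degrees, less where a joint would pass 70% of its speed; a pose out of reach is approached as far as the arm can. A call with a gripper value outside its range is refused whole. The fingers move at their own pace and stop on an object; "squeeze" is the grip in N (left out, the last holds). Time passes only in rows, so rows that repeat a pose let the fingers close. It gives the time, the measured TCP pose, the force, the opening and the grip force at its end, in the units of the state.
- state(): the state, without advancing time (a new reading comes with each control period).
- grab_frame(name): name is "scene" or "top" or "wrist"; returns a dict with "color" (480x640x3 uint8, blue, green, red), "range_z" (480x640 float32, m along the optical axis (not along the pixel's ray), 0 where there is no reading), "intrinsics" (3x3 intrinsics, pixels), "T" (4x4, takes a point from camera to world coordinates); the wrist camera has in their place "hand_eye" (4x4, takes a point from camera to tool coordinates, whose origin is the TCP and whose axes are the flange's). Camera axes: x right, y up, looking along -z (the intrinsics and any distortion apply to the point x, -y, -z); pixel columns grow to the right and rows downward; lengths in m; the calibration is good to about 2 mm. A picture is of the moment at which its call begins: read the wrist's pose just before it.
- job_done(): hands the job in; it is judged then, once.
The state is a dict: "time_s": time; "joint_positions": joint angles; "joint_velocities": joint speeds; "joint_efforts": joint torques, N m; "tool_pos": TCP position; "orientation": TCP orientation; "contact_force": force on the tool from outside, world axes, zero at the start; "torque": the same for the moment, N m; "opening": opening from 0.0 (shut) to 1.0 (fully open); "gripper_force": force on a finger pad.
Only numpy, scipy, OpenCV 4.12 (cv2) and the standard library are available. Lean on these libraries where they do the work, as an engineer would, in place of code of your own. Each camera call takes 0.05 s, during which the arm holds its last target. There are 200 camera calls.

TASK

Inside the bench connection box, the catch of one of the three hatches has been turned aside so that its sockets can be used; the other two hatches are still held. Press the ribbed thumb ends of the hatches one after another, without forcing them, until you find the one that rocks, then push its raised front edge up and back until that hatch stands fully open against its stop, leaning back past upright. Use only the fingertips or the outside of the fingers, do not pinch the hatch, leave the other hatches shut, and do not disturb the things lying round the box.

Things in the scene. Friction and masses are not known exactly. Their poses are not given: they have to be found in the camera images.
- connection_box: grey steel box fixed to the table, 120 mm deep (x), 182 wide (y), 66 high. Origin: centre of underside; x to its rear (away from the robot), y left, z up. Three identical aluminium hatches lie side by side in its top, flush (66 mm up) in a dark frame, 56 mm apart (middle one at y = 0), pins at x = 6 mm. Catches inside hold two; one, different each run, is free. Nothing shows which.
- hatch_1 (a joint): turn (rad) of the left-hand hatch: 0 shut; grows as the short ribbed rear part goes down and the long front part comes up; 1.57 upright, 1.75 the stop, leaning away from the robot. Free: rocks under 1 to 5 N on the ribs (hinge friction 0.02 N m) and stays at any angle. Caught: gives under 0.05 rad at 20 N. The front edge of a shut hatch cannot be got hold of.
- hatch_1_ribs (a point): middle of the thumb ribs on top of the left-hand hatch, a 4 mm plate 82 mm long (x), 50 wide (y), 2 mm gap round it. It turns on pins across the box, 18 mm in front of this point, 2 mm below the plate's top face; the rear edge lies 14 mm behind this point. Moves with the hatch; z is the hatch's outward normal, x towards its rear. The bay below it is free to 25 mm deep under the ribs.
- hatch_1_edge (a point): middle of the front edge of the left-hand hatch, on its top face, 50 mm in front of the pins and 68 mm in front of the ribs' middle; moves with the hatch. Pressing the ribs 8 mm down turns the hatch about 0.8 rad and lifts this edge 36 mm. Below about 0.6 rad a level push on this edge only jams against friction (lift it from below, or rock it further first).
- hatch_2 (a joint): turn (rad) of the middle hatch: 0 shut; grows as the short ribbed rear part goes down and the long front part comes up; 1.57 upright, 1.75 the stop, leaning away from the robot. Free: rocks under 1 to 5 N on the ribs (hinge friction 0.02 N m) and stays at any angle. Caught: gives under 0.05 rad at 20 N. The front edge of a shut hatch cannot be got hold of.
- hatch_2_ribs (a point): middle of the thumb ribs on top of the middle hatch, a 4 mm plate 82 mm long (x), 50 wide (y), 2 mm gap round it. It turns on pins across the box, 18 mm in front of this point, 2 mm below the plate's top face; the rear edge lies 14 mm behind this point. Moves with the hatch; z is the hatch's outward normal, x towards its rear. The bay below it is free to 25 mm deep under the ribs.
- hatch_2_edge (a point): middle of the front edge of the middle hatch, on its top face, 50 mm in front of the pins and 68 mm in front of the ribs' middle; moves with the hatch. Pressing the ribs 8 mm down turns the hatch about 0.8 rad and lifts this edge 36 mm. Below about 0.6 rad a level push on this edge only jams against friction (lift it from below, or rock it further first).
- hatch_3 (a joint): turn (rad) of the right-hand hatch: 0 shut; grows as the short ribbed rear part goes down and the long front part comes up; 1.57 upright, 1.75 the stop, leaning away from the robot. Free: rocks under 1 to 5 N on the ribs (hinge friction 0.02 N m) and stays at any angle. Caught: gives under 0.05 rad at 20 N. The front edge of a shut hatch cannot be got hold of.
- hatch_3_ribs (a point): middle of the thumb ribs on top of the right-hand hatch, a 4 mm plate 82 mm long (x), 50 wide (y), 2 mm gap round it. It turns on pins across the box, 18 mm in front of this point, 2 mm below the plate's top face; the rear edge lies 14 mm behind this point. Moves with the hatch; z is the hatch's outward normal, x towards its rear. The bay below it is free to 25 mm deep under the ribs.
- hatch_3_edge (a point): middle of the front edge of the right-hand hatch, on its top face, 50 mm in front of the pins and 68 mm in front of the ribs' middle; moves with the hatch. Pressing the ribs 8 mm down turns the hatch about 0.8 rad and lifts this edge 36 mm. Below about 0.6 rad a level push on this edge only jams against friction (lift it from below, or rock it further first).
- gauge_rotor: bystander, loose: brass disc on a steel arbor, 28 x 76 x 28 mm, lying; origin at the centre of its underside
- trial_block: bystander, loose: aluminium block with three small brass masses, 32 x 56 x 27 mm; origin at the centre of its underside
- caliper: bystander, loose: digital caliper lying flat, 64 x 170 x 12 mm; origin at the centre of its underside

How it is judged:
By the outcome, as a careful person would: the job done as asked, in the order asked, and still so for the second after the job is handed in, with the robot touching nothing.
It also fails if it takes over 58 s, if anything falls off the work surface, if the arm or the gripper's body presses on something with over 40 N, if the wrist force passes 120 N, or if a joint passes its speed limit or range.

## Working session

There is one attempt and no reset: what is moved stays moved. The work goes in short steps, Python scripts to look and compute and a tool call to move; the robot and the scene stay as the last step left them, time stands still between calls to the robot, and variables do not carry over. Pictures are saved under pics/ and viewed, at most 10 in all, crops included, and the job is handed in when it is done.

Besides the shell and the picture viewer there is one more tool, called after "Call:" as name(argument=value, ...) on one line, values as JSON. play_rows: Moves the arm, as the interface text tells. Its arguments: {"type":"object","properties":{"moves":{"type":"array"},"squeeze":{"type":"number"}},"required":["moves"]}

```bash
ls; mkdir -p pics
cat > h.py <<'E'
import numpy as np,cv2
from cell import state,grab_frame,job_done,nose_length
def pts(f,T=None):
    K=f["intrinsics"];z=f["range_z"];v,u=np.mgrid[:480,:640]
    P=np.stack([(u-K[0,2])/K[0,0]*z,-(v-K[1,2])/K[1,1]*z,-z,np.ones_like(z)],-1)
    return (P@(f["T"] if T is None else T).T)[...,:3]
E
python3 - <<'E'
from h import *
print(state(), nose_length() if callable(nose_length) else nose_length)
for n in("top","scene"):
    f=grab_frame(n);cv2.imwrite(f"pics/{n}.png",f["color"]);np.savez(f"{n}.npz",**f)
    print(n,f["intrinsics"],f["T"],f.keys())
E
```

```text
pics
{'time_s': 0.0, 'joint_positions': array([-1.45648998,  0.42674133,  0.07385039,  1.60658033, -0.03408805,
        1.1108386 , -0.06712295]), 'joint_velocities': array([-7.37222374e-05, -2.35910185e-04, -5.85638619e-04,  5.50073897e-04,
        5.45121288e-04, -9.37447326e-04,  8.02878284e-04]), 'joint_efforts': array([-1.76893082e-03, -9.35824013e+01,  3.66554976e+00, -4.54192472e+01,
       -4.89049719e-02,  1.99922168e-02,  1.21559628e-04]), 'tool_pos': array([0.17593223, 0.65122829, 0.21578116]), 'orientation': array([-3.24755110e-05,  1.31544797e-01,  9.91310011e-01, -6.53354171e-04]), 'contact_force': array([ 0.04943454, -0.00129235, -0.59723347]), 'torque': array([-0.03459016, -0.02512574,  0.019014  ]), 'gripper_force': 0.0, 'opening': 0.9978788267330813} 0.011
top [[475.9119377    0.         325.33637341]
 [  0.         475.9119377  242.81885811]
 [  0.           0.           1.        ]] [[ 0.01706037  0.99786048 -0.06311418  0.42727012]
 [-0.99967459  0.01582598 -0.02000656  0.32500518]
 [-0.01896491  0.06343496  0.99780576  0.91980845]
 [ 0.          0.          0.          1.        ]] dict_keys(['color', 'range_z', 'intrinsics', 'T'])
scene [[500.38316764   0.         319.99908922]
 [  0.         500.38316764 241.41129169]
 [  0.           0.           1.        ]] [[ 0.86139617  0.24418729 -0.44538657  0.11997543]
 [-0.50731838  0.45675912 -0.73075247 -0.29049357]
 [ 0.02499391  0.85542017  0.51733126  0.50174552]
 [ 0.          0.          0.          1.        ]] dict_keys(['color', 'range_z', 'intrinsics', 'T'])
```

View pics/top.png

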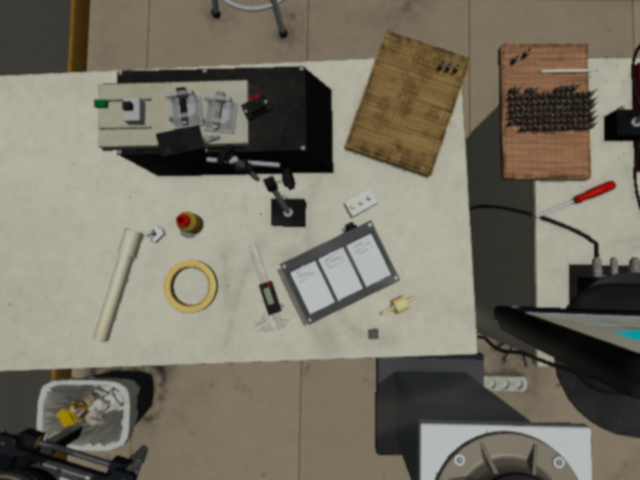

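View pics/scene.png

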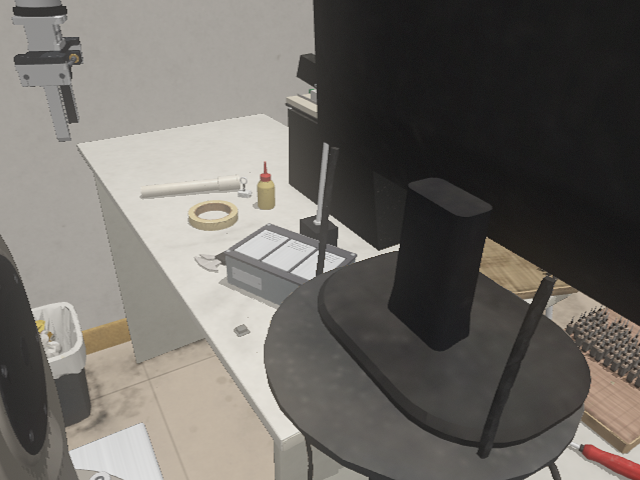

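The top view shows the grey box around (340,272), with three pale hatches at about (312,287), (341,274) and (370,261). A gauge stand is behind it at (288,210), the caliper to its left, the rotor in front at (400,304), and a large monitor off to the right.

Run:
```python
from h import *
f=dict(np.load("top.npz"));P=pts(f)
m=((abs(P[...,2]-.066)<.008)).astype(np.uint8)
m[:, :260]=0;m[:,420:]=0;m[:215]=0;m[340:]=0
n,l,s,c=cv2.connectedComponentsWithStats(m);i=1+s[1:,4].argmax();print(s[i],np.median(P[l==i][:,2]))
cs,_=cv2.findContours((l==i).astype(np.uint8),0,1)
r=cv2.minAreaRect(P[l==i][:,:2].astype(np.float32)*1000);print("box",r)
g=cv2.cvtColor(f["color"],6)
hm=((g>150)&(l==i)).astype(np.uint8);hm=cv2.erode(hm,np.ones((2,2)))
n,l2,s,c=cv2.connectedComponentsWithStats(hm)
K=f["intrinsics"];T=f["T"]
def ray(u,v,z):
    d=T[:3,:3]@[(u-K[0,2])/K[0,0],-(v-K[1,2])/K[1,1],-1];return T[:3,3]+d*(z-T[2,3])/d[2]
for j in range(1,n):
    if s[j,4]>200:
        q=np.argwhere(l2==j)[:,::-1];rr=cv2.minAreaRect(np.array([ray(*a,.066)[:2]*1000 for a in q],np.float32));print(s[j,4],rr,ray(*c[j],.066))
# heights map of region
for nm,(a,b,u,v) in dict(stand=(170,230,265,310),front=(285,320,380,420),cal=(240,340,245,285),blk=(190,220,340,380),sq=(325,342,365,382),plug=(218,236,340,358)).items():
    R=P[a:b,u:v].reshape(-1,3);R=R[R[:,2]>.006];print(nm,R.min(0),R.max(0)) if len(R) else 0
sc=dict(np.load("scene.npz"));Q=pts(sc).reshape(-1,3)
ok=(Q[:,0]>.2)&(Q[:,0]<.95)&(Q[:,1]>.0)&(Q[:,1]<.65)&(Q[:,2]>.07);R=np.vstack([Q[ok],P.reshape(-1,3)[(P[...,2]>.07).ravel()&(P[...,0]>.2).ravel()&(P[...,0]<.95).ravel()]])
for a in np.arange(.3,.95,.05): print("%.2f"%a,[ "%.2f"%max([0,*R[(abs(R[:,0]-a-.025)<.025)&(abs(R[:,1]-b-.025)<.025)][:,2]]) for b in np.arange(-.1,.6,.05)])
```

```text
[ 280  220  120  104 6413] 0.06682731091421978
box ((430.4678955078125, 315.810791015625), (120.10848999023438, 182.30152893066406), 26.88538932800293)
1093 ((451.3023376464844, 263.6415100097656), (77.62828063964844, 45.676116943359375), 27.1418514251709) [0.45131801 0.26378662 0.066     ]
1089 ((426.4454650878906, 313.8945007324219), (78.25342559814453, 45.594627380371094), 27.388046264648438) [0.4263696  0.31379729 0.066     ]
1106 ((401.34765625, 363.90130615234375), (78.18091583251953, 45.55414962768555), 27.453126907348633) [0.40118888 0.36371539 0.066     ]
stand [0.42727012 0.32500518 0.00623441] [0.62189871 0.46248128 0.91980845]
front [0.3461994  0.16330331 0.00602522] [0.42727012 0.32500518 0.91980845]
cal [0.31661395 0.32500518 0.0060003 ] [0.48247029 0.4906007  0.91980845]
blk [0.42727012 0.2456764  0.00618829] [0.58745475 0.32500518 0.91980845]
sq [0.30211682 0.24046469 0.00604812] [0.3245601  0.25949942 0.01276684]
plug [0.49564334 0.28537741 0.03073627] [0.52507085 0.31595833 0.0708686 ]
0.30 ['0.00', '0.25', '0.47', '0.46', '0.60', '0.00', '0.00', '0.00', '0.00', '0.
[... 752 characters left out ...]
0.00', '0.00', '0.00', '0.00', '0.00', '0.00', '0.00', '0.00', '0.08', '0.19', '0.22', '0.24', '0.24', '0.24']
0.70 ['0.00', '0.00', '0.00', '0.00', '0.00', '0.00', '0.00', '0.00', '0.08', '0.19', '0.21', '0.21', '0.21', '0.23']
0.75 ['0.00', '0.00', '0.00', '0.00', '0.00', '0.00', '0.00', '0.00', '0.00', '0.19', '0.19', '0.19', '0.18', '0.00']
0.80 ['0.00', '0.00', '0.00', '0.00', '0.00', '0.00', '0.00', '0.00', '0.00', '0.00', '0.00', '0.00', '0.00', '0.00']
0.85 ['0.00', '0.00', '0.00', '0.00', '0.00', '0.00', '0.00', '0.00', '0.00', '0.00', '0.00', '0.00', '0.00', '0.00']
0.90 ['0.00', '0.00', '0.00', '0.00', '0.00', '0.00', '0.00', '0.00', '0.00', '0.00', '0.00', '0.00', '0.00', '0.00']
```

Run:
```python
from h import *
A=np.vstack([pts(dict(np.load(n+".npz")))[dict(np.load(n+".npz"))["range_z"]>0] for n in("top","scene")])
A=A[(A[:,2]<.9)]
c=np.array([.4305,.3158]);a=np.radians(27.1);R=np.array([[np.cos(a),np.sin(a)],[-np.sin(a),np.cos(a)]])
B=(A[:,:2]-c)@R.T
near=(abs(B[:,0])<.2)&(abs(B[:,1])<.25)&(A[:,2]>.1)
for z in np.arange(.1,.34,.03):
    k=near&(abs(A[:,2]-z-.015)<.015)
    if k.sum()>3: print("near box z%.2f"%z,k.sum(),np.percentile(B[k],[1,99],axis=0).round(3).tolist())
for x in np.arange(0.1,.5,.04):
  k=(abs(A[:,0]-x-.02)<.02)&(A[:,1]<.4)&(A[:,1]>-.2)&(A[:,2]>.15)
  if k.sum()>3: i=A[k][:,1].argmax(); print("x%.2f"%x,k.sum(),"max y",A[k][i].round(3),"p98",np.percentile(A[k][:,1],98).round(3), "zr",A[k][:,2].min().round(2),A[k][:,2].max().round(2))
s=state();from scipy.spatial.transform import Rotation as Ro
q=s["orientation"];M=Ro.from_quat([*q[1:],q[0]]).as_matrix();print(M.round(3))
```

```text
near box z0.10 373 [[0.144, -0.058], [0.2, 0.041]]
near box z0.13 290 [[0.148, -0.051], [0.2, 0.041]]
near box z0.16 204 [[0.151, -0.041], [0.2, 0.056]]
near box z0.19 99 [[0.148, 0.001], [0.189, 0.058]]
near box z0.22 392 [[0.141, 0.001], [0.189, 0.056]]
near box z0.25 304 [[0.173, 0.013], [0.197, 0.069]]
near box z0.28 65 [[0.188, 0.056], [0.196, 0.064]]
near box z0.31 514 [[-0.199, -0.244], [0.191, 0.059]]
near box z0.34 1960 [[-0.2, -0.246], [-0.122, -0.139]]
x0.18 1015 max y [ 0.219 -0.054  0.249] p98 -0.061 zr 0.24 0.25
x0.22 12469 max y [ 0.26  -0.     0.247] p98 -0.017 zr 0.24 0.26
x0.26 17706 max y [0.299 0.018 0.252] p98 0.003 zr 0.24 0.3
x0.30 82726 max y [0.339 0.074 0.46 ] p98 0.03 zr 0.15 0.49
x0.34 27270 max y [0.367 0.139 0.6  ] p98 0.137 zr 0.25 0.61
x0.38 8653 max y [0.38  0.136 0.537] p98 0.134 zr 0.24 0.56
x0.42 467 max y [ 0.421 -0.035  0.246] p98 -0.039 zr 0.24 0.26
[[-0.965  0.261 -0.   ]
 [ 0.261  0.965 -0.001]
 [-0.    -0.001 -1.   ]]
```

Call:
play_rows(moves=[[[0,-0.031,-0.02,0,0,0,-0.07],[0,-0.062,-0.04,0,0,0,-0.14],[0,-0.094,-0.06,0,0,0,-0.22],[0,-0.125,-0.08,0,0,0,-0.29],[0,-0.157,-0.1,0,0,0,-0.37]]], squeeze=20)

```text
time_s: 0.52
tool_pos: [0.3022, 0.5125, 0.2162]
orientation: [-0.0, -0.055, 0.998, -0.0]
contact_force: [0.7, 1.1, -0.0]
opening: 0.678
gripper_force: 0.0
```

```bash
cat >> h.py <<'E'
from scipy.spatial.transform import Rotation as Ro
c=np.array([.4305,.3158,0]);Rb=Ro.from_euler("z",27.1,degrees=True)
def to(bx,by,tipz):
    """shift/turn in tool axes to bring the fingertip to box point (bx,by) at world tip height, tool y along box y"""
    s=state();q=s["orientation"];M=Ro.from_quat([*q[1:],q[0]])
    tgt=c+Rb.apply([bx,by,0]);tgt[2]=tipz+.011
    G=Rb*Ro.from_matrix(np.diag([-1,1,-1]))
    print("t",s["time_s"],"F",s["contact_force"].round(1),"box tip",(Rb.inv().apply(s["tool_pos"]-c)-[0,0,.011]).round(4),"op",s["opening"].round(2))
    print("shift",M.inv().apply(tgt-s["tool_pos"]).round(4),"turn",(M.inv()*G).as_rotvec().round(3),"q",s["joint_positions"].round(2))
E
python3 -c "
from h import *
to(.024,.056,.106)"
```

```text
Traceback (most recent call last):
  File "h.py", line 14, in to
    print("t",s["time_s"],"F",s["contact_force"].round(1),"box tip",(Rb.inv().apply(s["tool_pos"]-c)-[0,0,.011]).round(4),"op",s["opening"].round(2))
                                                                                                                               ^^^^^^^^^^^^^^^^^^
AttributeError: 'float' object has no attribute 'round'
```

```bash
sed -i 's/s\["opening"\].round(2)/s["opening"]/' h.py
python3 -c "
from h import *
to(.024,.056,.106)"
```

```text
t 0.5167 F [ 0.7  1.1 -0. ] box tip [-0.0246  0.2336  0.2052] op 0.6779763943512312
shift [-0.1086 -0.1487  0.0992] turn [-0.    -0.    -0.363] q [-1.19  0.3   0.06  1.79 -0.02  1.05  0.55]
```

Call:
play_rows(moves=[[[0,-0.022,-0.03,0,0,0,-0.07],[0,-0.043,-0.06,0,0,0,-0.14],[0,-0.065,-0.09,0.01,0,0,-0.22],[0,-0.087,-0.119,0.03,0,0,-0.29],[0,-0.108,-0.148,0.05,0,0,-0.36]]])

```text
time_s: 0.93
tool_pos: [0.4258, 0.3771, 0.1664]
orientation: [0.001, -0.233, 0.973, 0.0]
contact_force: [0.6, 0.4, -0.5]
opening: 0.332
gripper_force: 0.0
```

Call:
play_rows(moves=[[[0,0,0,0.012,0,0,0],[0,0,0,0.025,0,0,0],[0,0,0,0.04,0,0,0],[0,0,0,0.045,0,0,0],[0,0,0,0.045,0,0,0]]])

```text
time_s: 1.35
tool_pos: [0.4238, 0.3779, 0.1202]
orientation: [-0.001, -0.231, 0.973, -0.001]
contact_force: [-0.4, -0.6, -0.6]
opening: 0.004
gripper_force: 0.0
```

```bash
python3 -c "
from h import *
to(.024,.056,.076)
f=grab_frame('top');cv2.imwrite('pics/t2.png',f['color'])
w=grab_frame('wrist');cv2.imwrite('pics/w2.png',w['color']);s=state();np.savez('w2.npz',**w,pos=s['tool_pos'],q=s['orientation'])"
```

```text
t 1.35 F [-0.4 -0.6 -0.6] box tip [0.0223 0.0583 0.1092] op 0.003935981175075723
shift [-0.0018 -0.0023  0.0332] turn [-0.001 -0.002 -0.007] q [-0.9   0.36  0.07  1.94 -0.03  0.84  1.23]
```

View pics/w2.png

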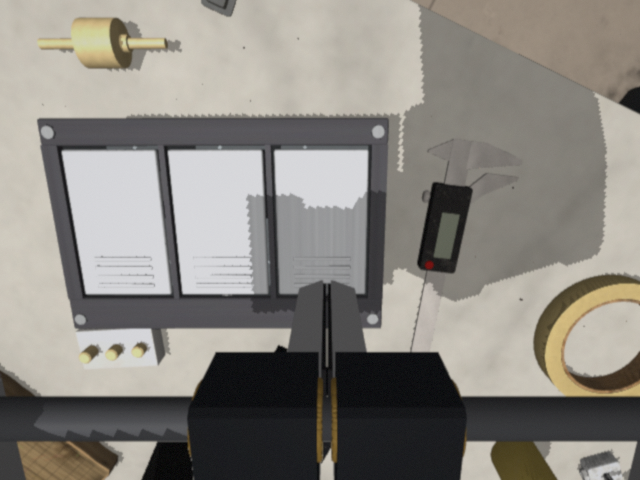

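View pics/t2.png

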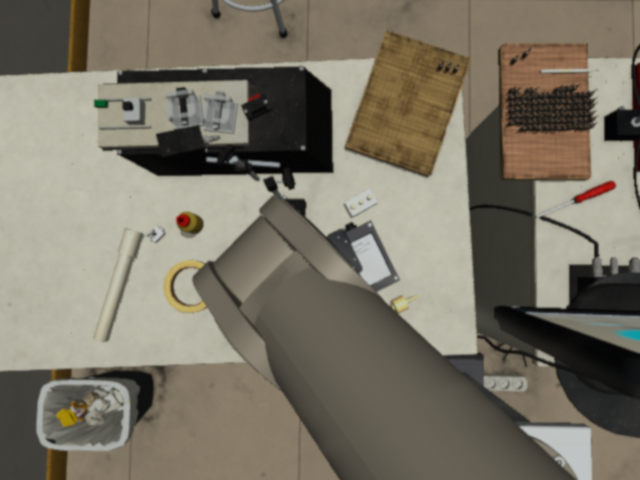

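The wrist view shows the box with its ribs at the rear, near row 270. The fingertips are over the left hatch at about (325,285), and the arm is clear of the monitor at (500,315). Next I press the left hatch gently.

Call:
play_rows(moves=[[[0,-0.002,-0.002,0.012,0,0,-0.007],[0,-0.002,-0.002,0.025,0,0,-0.007],[0,-0.002,-0.002,0.037,0,0,-0.007],[0,-0.002,-0.002,0.039,0,0,-0.007],[0,-0.002,-0.002,0.039,0,0,-0.007]]])

```text
time_s: 1.87
tool_pos: [0.4269, 0.3772, 0.0816]
orientation: [-0.001, -0.234, 0.972, -0.0]
contact_force: [0.4, -1.2, -0.4]
opening: 0.005
gripper_force: 0.0
```

Call:
play_rows(moves=[[[0,0,0,0.001,0,0,0],[0,0,0,0.002,0,0,0],[0,0,0,0.003,0,0,0],[0,0,0,0.003,0,0,0]]])

```text
time_s: 2.2
tool_pos: [0.4273, 0.3776, 0.0797]
orientation: [0.0, -0.234, 0.972, 0.0]
contact_force: [0.1, -0.1, 0.1]
opening: 0.007
gripper_force: 0.0
```

Call:
play_rows(moves=[[[0,0,0,0.001,0,0,0],[0,0,0,0.002,0,0,0],[0,0,0,0.003,0,0,0],[0,0,0,0.003,0,0,0]]])

```text
time_s: 2.53
tool_pos: [0.4274, 0.3777, 0.077]
orientation: [0.0, -0.234, 0.972, 0.0]
contact_force: [-2.0, -2.7, 9.2]
opening: 0.004
gripper_force: 4.7
```

Call:
play_rows(moves=[[[0,0,0,0.0005,0,0,0],[0,0,0,0.001,0,0,0],[0,0,0,0.001,0,0,0]]])

```text
time_s: 2.78
tool_pos: [0.4275, 0.3777, 0.0768]
orientation: [0.0, -0.234, 0.972, 0.0]
contact_force: [-5.3, -5.7, 24.4]
opening: 0.006
gripper_force: 12.0
```

The left hatch is caught: 24 N with almost no give. I'm moving to the middle one.

Call:
play_rows(moves=[[[0,0,0,-0.008,0,0,0],[0,0,0,-0.015,0,0,0],[0,0,-0.02,-0.015,0,0,0],[0,0,-0.04,-0.015,0,0,0],[0,0,-0.056,-0.015,0,0,0]]])

```text
time_s: 3.2
tool_pos: [0.4534, 0.3267, 0.0909]
orientation: [0.0, -0.234, 0.972, -0.0]
contact_force: [-0.2, -0.3, 0.3]
opening: 0.002
gripper_force: 0.0
```

Call:
play_rows(moves=[[[0,0,0,0.006,0,0,0],[0,0,0,0.011,0,0,0],[0,0,0,0.012,0,0,0],[0,0,0,0.012,0,0,0]]])

```text
time_s: 3.53
tool_pos: [0.4521, 0.3283, 0.078]
orientation: [-0.0, -0.235, 0.972, -0.0]
contact_force: [0.2, 0.3, -0.2]
opening: 0.006
gripper_force: 0.0
```

Call:
play_rows(moves=[[[0,0,0,0.001,0,0,0],[0,0,0,0.002,0,0,0],[0,0,0,0.003,0,0,0],[0,0,0,0.003,0,0,0]]])

```text
time_s: 3.87
tool_pos: [0.4526, 0.3286, 0.0768]
orientation: [0.0, -0.235, 0.972, 0.0]
contact_force: [-7.5, -4.3, 24.2]
opening: 0.007
gripper_force: 11.8
```

```bash
python3 -c "
from h import *
to(.024,0,.066)"
```

```text
t 3.8667 F [-7.5 -4.3 24.2] box tip [0.0254 0.0013 0.0658] op 0.007361660912739073
shift [ 0.0014 -0.0013 -0.0002] turn [0.001 0.    0.001] q [-0.81  0.41  0.08  1.99 -0.05  0.74  1.34]
```

The middle hatch is caught too, so the right one should be free. I'm lifting off and checking arm-to-monitor clearance first.

Call:
play_rows(moves=[[[0,0,0,-0.008,0,0,0],[0,0,0,-0.018,0,0,0],[0,0,0,-0.018,0,0,0]]])

```text
time_s: 4.12
tool_pos: [0.4535, 0.3285, 0.0954]
orientation: [0.001, -0.235, 0.972, 0.001]
contact_force: [-0.3, -0.4, 1.0]
opening: 0.002
gripper_force: 0.0
```

```bash
cat > clr.py <<'E'
from h import *
from scipy.spatial import cKDTree
f=grab_frame("top");P=pts(f);old=dict(np.load("top.npz"));P0=pts(old)
d=(f["range_z"]>0)&(abs(f["range_z"]-old["range_z"])>.03)&(P[...,2]>.15)
d=cv2.erode(d.astype(np.uint8),np.ones((3,3)))>0
A=P[d]
s=dict(np.load("scene.npz"));Q=pts(s)
mon=np.vstack([P0[(old["range_z"]>0)],Q[s["range_z"]>0]])
mon=mon[(mon[:,0]>.28)&(mon[:,0]<.45)&(mon[:,1]>0)&(mon[:,1]<.16)&(mon[:,2]>.2)]
t=cKDTree(mon);D,i=t.query(A);k=D.argmin();print("min3D",D[k],A[k],mon[i[k]])
t=cKDTree(mon[:,:2]);D,i=t.query(A[:,:2]);k=D.argmin();print("minXY",D[k],A[k],mon[i[k]])
cv2.imwrite("pics/clr.png",f["color"])
E
python3 clr.py;python3 -c "
from h import *
to(.024,-.056,.082)"
```

```text
min3D 0.05985127380422693 [0.35951144 0.1870095  0.64020018] [0.36714723 0.13631751 0.60931017]
minXY 0.037999106973188854 [0.33848004 0.16846878 0.66814694] [0.35290978 0.13331604 0.58275719]
t 4.1667 F [0.7 0.2 0.1] box tip [0.026  0.0008 0.0836] op 0.005068809125383229
shift [ 0.002  -0.0568  0.0015] turn [0.001 0.002 0.   ] q [-0.81  0.38  0.08  1.98 -0.04  0.78  1.34]
```

Call:
play_rows(moves=[[[0,0,0,-0.01,0.1,0,0],[0,0,0,-0.01,0.2,0,0],[0,0,0,-0.01,0.3,0,0],[0,0.002,-0.012,-0.01,0.3,0,0],[0,0.002,-0.025,-0.01,0.3,0,0]]])

```text
time_s: 4.58
tool_pos: [0.4606, 0.3069, 0.1025]
orientation: [0.035, -0.235, 0.96, -0.145]
contact_force: [0.7, 0.2, 1.0]
opening: 0.009
gripper_force: 0.0
```

```bash
python3 clr.py
cat >> h.py <<'E'
def rel():
    s=state();q=s["orientation"];M=Ro.from_quat([*q[1:],q[0]])
    tip=s["tool_pos"]+M.apply([0,0,.011]);b=Rb.inv().apply(tip-c)
    print("t",s["time_s"],"F box",Rb.inv().apply(s["contact_force"]).round(1),"tip box",b.round(4),"q",s["joint_positions"].round(2))
    print("tool axes in box (cols)\n",(Rb.inv()*M).as_matrix().round(3))
E
python3 -c "
from h import *
rel()"
```

```text
min3D 0.11226299052755798 [0.31863458 0.2369413  0.63406306] [0.36352934 0.13844033 0.60431412]
minXY 0.10559113378820109 [0.31364315 0.23205434 0.64340392] [0.36340648 0.13892487 0.60079429]
t 4.6333 F box [-1.  -4.4 -0.6] tip box [ 0.0226 -0.0303  0.0925] q [-1.04  0.42  0.21  1.96  0.25  0.9   1.03]
tool axes in box (cols)
 [[-1.    -0.001 -0.001]
 [-0.001  0.955 -0.297]
 [ 0.001 -0.297 -0.955]]
```

Call:
play_rows(moves=[[[0,0,-0.012,0.004,0,0,0],[0,0,-0.024,0.007,0,0,0],[0,0,-0.022,0.015,0,0,0],[0,0,-0.0187,0.024,0,0,0],[0,0,-0.0187,0.024,0,0,0]]])

```text
time_s: 5.05
tool_pos: [0.4732, 0.2814, 0.0842]
orientation: [0.034, -0.231, 0.961, -0.146]
contact_force: [0.7, -0.3, -0.1]
opening: 0.003
gripper_force: 0.0
```

Call:
play_rows(moves=[[[0,0,0.0006,0.0019,0,0,0],[0,0,0.0012,0.0038,0,0,0],[0,0,0.0018,0.0057,0,0,0],[0,0,0.0024,0.0076,0,0,0]]])

```text
time_s: 5.38
tool_pos: [0.4737, 0.2827, 0.0779]
orientation: [0.035, -0.232, 0.961, -0.145]
contact_force: [-0.2, 0.4, -0.0]
opening: 0.005
gripper_force: 0.0
```

```bash
python3 -c "
from h import *
rel()"
```

```text
t 5.3833 F box [ 0.1  0.5 -0. ] tip box [ 0.0233 -0.0524  0.0674] q [-1.01  0.45  0.21  1.99  0.26  0.83  1.05]
tool axes in box (cols)
 [[-1.    -0.001  0.   ]
 [-0.001  0.955 -0.295]
 [-0.    -0.295 -0.955]]
```

Call:
play_rows(moves=[[[0,0,0,0.002,0,0,0],[0,0,0,0.004,0,0,0],[0,0,0,0.0063,0,0,0]]])

```text
time_s: 5.63
tool_pos: [0.4747, 0.2813, 0.0722]
orientation: [0.035, -0.232, 0.961, -0.145]
contact_force: [-1.1, 2.5, 5.0]
opening: 0.005
gripper_force: 2.1
```

```bash
python3 -c "
from h import *
rel()
w=grab_frame('wrist');cv2.imwrite('pics/w3.png',w['color'])"
```

```text
t 5.6333 F box [0.1 2.7 5. ] tip box [ 0.0237 -0.0541  0.0617] q [-1.    0.46  0.21  1.99  0.26  0.82  1.05]
tool axes in box (cols)
 [[-1.    -0.     0.001]
 [-0.001  0.956 -0.295]
 [-0.001 -0.295 -0.956]]
```

View pics/w3.png

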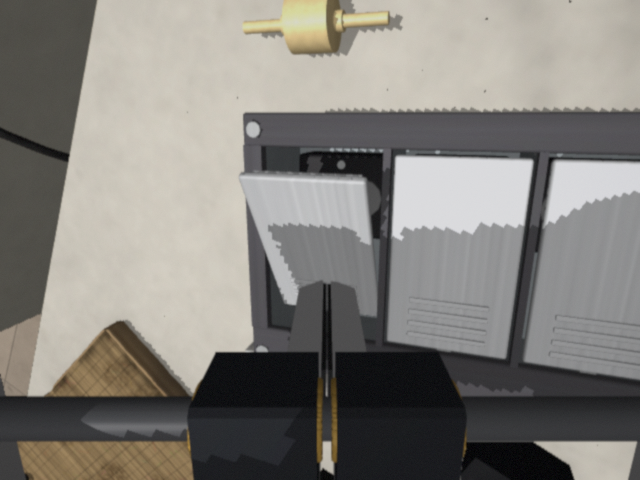

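The right hatch rocks: its front edge has risen to about row 180, at roughly 5 N. I'm rocking it further.

Call:
play_rows(moves=[[[0,0,0.0002,0.003,0,0,0],[0,0,0.0003,0.006,0,0,0],[0,0,0.0005,0.009,0,0,0],[0,0,0.0007,0.0124,0,0,0]]])

```text
time_s: 6.02
tool_pos: [0.476, 0.2776, 0.0597]
orientation: [0.035, -0.232, 0.961, -0.145]
contact_force: [1.1, 1.2, 1.5]
opening: 0.003
gripper_force: 0.7
```

```bash
cat > ang.py <<'E'
from h import *
rel()
q0=state();w=grab_frame('wrist');cv2.imwrite('pics/wa.png',w['color'])
q=q0["orientation"];X=np.eye(4);X[:3,:3]=Ro.from_quat([*q[1:],q[0]]).as_matrix();X[:3,3]=q0["tool_pos"]
P=pts(w,X@w["hand_eye"]);B=Rb.inv().apply((P-c).reshape(-1,3))
k=(w["range_z"].ravel()>0)&(abs(B[:,1]+.056)<.03)&(B[:,0]>-.05)&(B[:,0]<.04)&(B[:,2]>.07)&(B[:,2]<.13)
b=B[k];print(k.sum())
for z in np.arange(.07,.125,.006):
    m=abs(b[:,2]-z-.003)<.003
    if m.sum()>5: print("z%.3f"%(z+.003),m.sum(),np.percentile(b[m,0],[5,50,95]).round(3),np.percentile(b[m,1],[5,95]).round(3))
E
python3 ang.py
```

```text
t 6.0167 F box [1.5 0.6 1.5] tip box [ 0.0231 -0.058   0.0492] q [-1.    0.48  0.21  2.    0.26  0.8   1.05]
tool axes in box (cols)
 [[-1.     0.    -0.   ]
 [ 0.     0.955 -0.296]
 [ 0.    -0.296 -0.955]]
7837
z0.073 441 [0.002 0.014 0.015] [-0.062 -0.032]
z0.079 484 [0.001 0.014 0.016] [-0.06  -0.032]
z0.085 531 [-0.001  0.014  0.015] [-0.058 -0.031]
z0.091 609 [-0.003  0.014  0.015] [-0.056 -0.031]
z0.097 681 [-0.005  0.014  0.015] [-0.055 -0.031]
z0.103 801 [-0.008  0.014  0.016] [-0.053 -0.03 ]
z0.109 3756 [-0.013 -0.01   0.014] [-0.076 -0.034]
z0.115 502 [-0.01   0.015  0.023] [-0.072 -0.035]
z0.121 32 [0.013 0.014 0.014] [-0.039 -0.034]
```

The hatch is now at about 1.2 rad. I'm lifting out, going over it to the front, and pushing the edge back.

Call:
play_rows(moves=[[[0,-0.002,-0.005,-0.015,0,0,0],[0,-0.002,-0.011,-0.034,0,0,0],[0,-0.002,-0.018,-0.057,0,0,0],[0,-0.002,-0.026,-0.084,0,0,0],[0,-0.002,-0.026,-0.084,0,0,0]]])

```text
time_s: 6.48
tool_pos: [0.4791, 0.2797, 0.1519]
orientation: [0.037, -0.231, 0.961, -0.144]
contact_force: [1.4, 1.4, 0.8]
opening: 0.008
gripper_force: 0.0
```

Call:
play_rows(moves=[[[0,0.02,0,0,0,0,0],[0,0.045,0,0,0,0,0],[0,0.07,0,0,0,0,0],[0,0.077,0,0,0,0,0],[0,0.077,0,0,0,0,0]]])

```text
time_s: 6.9
tool_pos: [0.4078, 0.2429, 0.1477]
orientation: [0.034, -0.232, 0.961, -0.145]
contact_force: [0.2, 0.9, 0.6]
opening: 0.004
gripper_force: 0.0
```

```bash
python3 clr.py; python3 ang.py
```

```text
min3D 0.06934570445320379 [0.4012735  0.18924757 0.29836337] [0.38932246 0.12983584 0.33207161]
minXY 0.056782290756046315 [0.4012735  0.18924757 0.29836337] [0.37763478 0.13761968 0.57139855]
t 6.95 F box [ 0.  -0.  -0.3] tip box [-0.0519 -0.0576  0.1374] q [-1.06  0.24  0.21  2.1   0.28  0.95  1.01]
tool axes in box (cols)
 [[-1.    -0.001  0.   ]
 [-0.001  0.955 -0.295]
 [ 0.    -0.295 -0.955]]
391
z0.073 86 [0.002 0.003 0.003] [-0.052 -0.032]
z0.079 88 [0.    0.001 0.002] [-0.075 -0.032]
z0.085 89 [-0.002 -0.001 -0.   ] [-0.049 -0.032]
z0.091 69 [-0.003 -0.002 -0.002] [-0.071 -0.033]
z0.103 6 [-0.011 -0.01  -0.01 ] [-0.062 -0.037]
z0.109 48 [-0.011 -0.011 -0.006] [-0.067 -0.038]
```

View pics/wa.png

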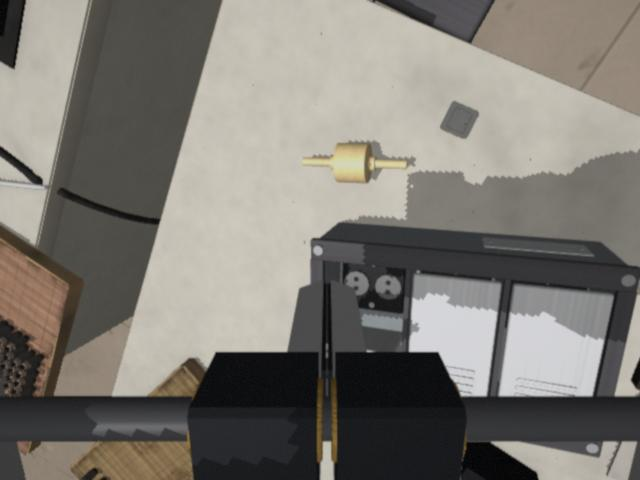

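The wrist view shows the right bay open with its sockets at (370,285), and the raised hatch behind the fingertips. I'm lowering and pushing it back.

Call:
play_rows(moves=[[[0,0,0.005,0.016,0,0,0],[0,0,0.0115,0.0373,0,0,0],[0,-0.012,0.0115,0.0373,0,0,0],[0,-0.024,0.0115,0.0373,0,0,0],[0,-0.032,0.0115,0.0373,0,0,0]]])

```text
time_s: 7.42
tool_pos: [0.4402, 0.2596, 0.1096]
orientation: [0.036, -0.232, 0.961, -0.145]
contact_force: [-1.0, 0.1, 1.7]
opening: 0.006
gripper_force: 0.4
```

Call:
play_rows(moves=[[[0,-0.004,0,0,0,0,0],[0,-0.008,0,0,0,0,0],[0,-0.012,0,0,0,0,0],[0,-0.015,0,0,0,0,0]]])

```text
time_s: 7.75
tool_pos: [0.4515, 0.2654, 0.1093]
orientation: [0.035, -0.232, 0.961, -0.145]
contact_force: [-0.0, -0.1, 0.4]
opening: 0.004
gripper_force: 0.3
```

```bash
python3 ang.py
```

```text
t 7.75 F box [-0.1 -0.1  0.4] tip box [-0.0042 -0.0577  0.0988] q [-1.02  0.36  0.21  2.03  0.27  0.88  1.04]
tool axes in box (cols)
 [[-1.     0.     0.   ]
 [-0.     0.955 -0.295]
 [-0.    -0.295 -0.955]]
3482
z0.073 181 [0.005 0.005 0.006] [-0.048 -0.031]
z0.079 189 [0.005 0.005 0.006] [-0.047 -0.031]
z0.085 192 [0.005 0.005 0.006] [-0.079 -0.031]
z0.091 205 [0.005 0.006 0.006] [-0.079 -0.031]
z0.097 232 [-0.013  0.006  0.006] [-0.079 -0.031]
z0.103 374 [-0.014 -0.009  0.006] [-0.076 -0.032]
z0.109 612 [-0.014  0.002  0.006] [-0.078 -0.032]
z0.115 712 [-0.014  0.003  0.008] [-0.078 -0.033]
z0.121 367 [-0.014 -0.013 -0.012] [-0.062 -0.039]
z0.127 418 [-0.014 -0.013 -0.012] [-0.06  -0.037]
```

Nearly upright now. I'm pushing on gently to the stop.

Call:
play_rows(moves=[[[0,-0.002,0,0,0,0,0],[0,-0.004,0,0,0,0,0],[0,-0.006,0,0,0,0,0],[0,-0.006,0,0,0,0,0]]])

```text
time_s: 8.13
tool_pos: [0.4565, 0.268, 0.109]
orientation: [0.035, -0.232, 0.961, -0.145]
contact_force: [-0.5, -0.6, 0.4]
opening: 0.004
gripper_force: 0.2
```

Call:
play_rows(moves=[[[0,-0.001,0,0,0,0,0],[0,-0.0015,0,0,0,0,0],[0,-0.0015,0,0,0,0,0]]])

```text
time_s: 8.38
tool_pos: [0.4571, 0.2682, 0.1088]
orientation: [0.034, -0.232, 0.961, -0.146]
contact_force: [-4.9, -1.6, 2.2]
opening: 0.006
gripper_force: 2.9
```

```bash
python3 ang.py
```

```text
t 8.3833 F box [-5.   0.8  2.2] tip box [ 0.002  -0.0577  0.0982] q [-1.01  0.37  0.21  2.01  0.27  0.88  1.05]
tool axes in box (cols)
 [[-1.    -0.    -0.001]
 [ 0.     0.955 -0.296]
 [ 0.002 -0.296 -0.955]]
4037
z0.073 318 [0.006 0.007 0.008] [-0.079 -0.032]
z0.079 264 [0.007 0.008 0.009] [-0.079 -0.031]
z0.085 265 [0.008 0.009 0.01 ] [-0.079 -0.032]
z0.091 286 [0.009 0.01  0.011] [-0.079 -0.031]
z0.097 324 [-0.006  0.011  0.012] [-0.079 -0.032]
z0.103 474 [-0.007  0.008  0.013] [-0.078 -0.032]
z0.109 679 [-0.007  0.01   0.014] [-0.078 -0.032]
z0.115 620 [-0.007 -0.006  0.017] [-0.078 -0.033]
z0.121 368 [-0.008 -0.007 -0.006] [-0.062 -0.039]
z0.127 439 [-0.008 -0.007 -0.006] [-0.06  -0.037]
```

It's at the stop: about 1.74 rad with the force rising. I'll give it one more light nudge, then back off.

Call:
play_rows(moves=[[[0,-0.0005,0,0,0,0,0],[0,-0.0005,0,0,0,0,0]]])

```text
time_s: 8.6
tool_pos: [0.4573, 0.2683, 0.1087]
orientation: [0.034, -0.232, 0.961, -0.146]
contact_force: [-7.7, -3.3, 4.1]
opening: 0.007
gripper_force: 4.0
```

Call:
play_rows(moves=[[[0,0.01,0,0,0,0,0],[0,0.03,0,0,0,0,0],[0,0.05,0,-0.005,0,0,0],[0,0.055,-0.006,-0.025,0,0,0],[0,0.055,-0.012,-0.05,0,0,0]]])

```text
time_s: 9.02
tool_pos: [0.4056, 0.245, 0.1597]
orientation: [0.034, -0.232, 0.961, -0.146]
contact_force: [0.4, 0.5, 0.0]
opening: 0.007
gripper_force: 0.0
```

```bash
python3 ang.py; python3 -c "
from h import *
cv2.imwrite('pics/s9.png',grab_frame('scene')['color'])"
```

```text
t 9.0167 F box [0.6 0.3 0. ] tip box [-0.0545 -0.0549  0.1492] q [-1.07  0.22  0.2   2.09  0.28  0.98  1.01]
tool axes in box (cols)
 [[-1.    -0.002 -0.003]
 [-0.001  0.955 -0.297]
 [ 0.003 -0.297 -0.955]]
468
z0.073 205 [0.006 0.007 0.008] [-0.078 -0.032]
z0.079 168 [0.007 0.008 0.009] [-0.076 -0.032]
z0.085 29 [0.008 0.008 0.01 ] [-0.076 -0.044]
z0.091 12 [0.009 0.01  0.011] [-0.074 -0.072]
z0.097 13 [0.01  0.011 0.012] [-0.071 -0.07 ]
z0.103 10 [0.011 0.012 0.013] [-0.07  -0.068]
z0.109 16 [0.01  0.011 0.013] [-0.067 -0.066]
z0.115 15 [0.01  0.014 0.017] [-0.066 -0.066]
```

View pics/s9.png

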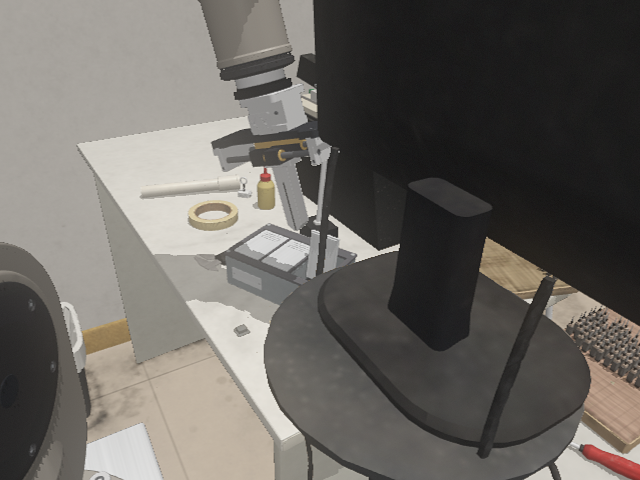

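View pics/wa.png

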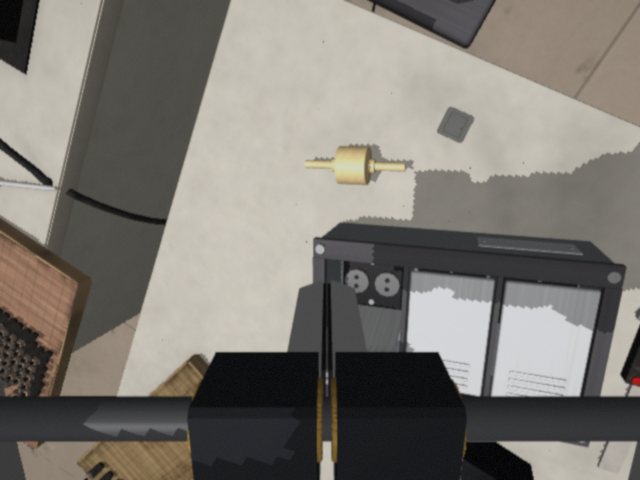

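The hatch stands at (322,255) in the scene view and leans back by about 0.17 rad. The other two are shut, the rotor is undisturbed, and the tool is clear, so I'm handing in.

```bash
python3 -c "
from cell import job_done
print(job_done())"
```

```text
the job is handed in; nothing more can be done
None
```

The right-hand hatch was the free one and stands open against its stop, leaning back at about 1.74 rad; the left and middle hatches were caught at about 24 N (slightly above the 20 N stated) and stayed shut, nothing round the box was seen to move, and the job is handed in at about 9 s.

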